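Check a chocolate sample with the probe

TASK

Tip all six cocoa chunks out of the steel scoop into the white sample tub and stand the scoop back upright on the bench. Then take the red-headed probe out of its stand and lower its stem straight down through the hole in the blue guide, without ever touching the guide with it, until the yellow band is level with the guide's top face. Finish while still holding the probe there, upright, still and centred in the hole; leave the other things on the bench where they are.

Things in the scene. Friction and masses are not known exactly. Their poses are not given: they have to be found in the camera images.
- station: Sample station, fixed to the bench: aluminium base 190 x 300 mm, 10 mm thick, with a white open tub, inside 160 (x) by 230 mm (y), walls 4 mm, and past its +y end a steel post, 24 mm thick, at y = +152 mm. Origin: on the bench under the tub's centre; z up, y towards the post. Tub floor 14 mm, rim 72 mm above the bench. The half at negative y is open above; the guide overhangs the other half.
- tub_pour (a point): Centre of the open half of the tub at rim height: 50 mm towards -y from the tub's centre, 72 mm above the bench. Axes as the station's.
- bore (a point): Centre of the 24 mm round vertical through hole at the top face of the blue guide plate (60 x 60 mm, 16 mm thick, part of the station). This point is 130 mm above the bench, 55 mm from the tub's centre towards the station's +y, above the tub. A 30 mm wide arm joins the plate to the post at +y; nothing of the station rises more than 6 mm above the plate's top.
- scoop_handle (a point): Middle of the black round handle (16 mm thick, 88 mm long, level) of the loose steel scoop (about 160 g, contents 60 g); 62 mm above the bench while it stands. z: the scoop's up; x: from handle to cup, whose axis is 97 mm towards +x from here. The chunks are waxy on polished steel (friction about 0.35) and slide out when the scoop is rolled about its handle by some 2 rad.
- scoop_mouth (a point): Centre of the scoop's mouth at rim height, 80 mm above its foot, on the cup's axis; axes as the scoop handle's.
- probe_head (a point): Centre of the probe's red square head, 26 x 26 (sides along x, y) x 60 mm high: grip here. z up along the 12 mm round steel stem, which reaches 120 mm below the head. The tip is 150 mm below this point. Loose, about 120 g. It starts upright in a fixed stand (base 90 x 90 mm, 130 mm high), its head resting on the stand's top, stem in a 16 mm hole: lift straight up 125 mm or more to free it.
- probe_band (a point): Centre of the 5 mm wide yellow band on the probe's stem, on the axis, 60 mm above the tip and 90 mm below the head's centre; z up along the stem.
- chunk0_mid (a point): Centre of a loose brown chunk of cocoa mass, 22 x 16 x 20 mm, 10 g; it starts in the scoop.
- chunk1_mid (a point): Centre of a loose brown chunk of cocoa mass, 22 x 16 x 20 mm, 10 g; it starts in the scoop.
- chunk2_mid (a point): Centre of a loose brown chunk of cocoa mass, 22 x 16 x 20 mm, 10 g; it starts in the scoop.
- chunk3_mid (a point): Centre of a loose brown chunk of cocoa mass, 22 x 16 x 20 mm, 10 g; it starts in the scoop.
- chunk4_mid (a point): Centre of a loose brown chunk of cocoa mass, 22 x 16 x 20 mm, 10 g; it starts in the scoop.
- chunk5_mid (a point): Centre of a loose brown chunk of cocoa mass, 22 x 16 x 20 mm, 10 g; it starts in the scoop.
- probe: The probe; origin at the stem's tip, z up along the stem.
- scoop: The scoop; origin under the centre of its foot, axes as the handle's. Its cup is 80 mm high, outside diameter 58 mm at the foot, 80 mm at the rim, wall 3 mm.
- guide: The blue guide; origin at the centre of the hole on the plate's underside.
- nib_jar: Bystander: brown jar with black lid, 64 mm diameter, 95 mm high; origin under its centre.
- bowl: Bystander: steel bowl, 110 mm diameter, 50 mm high; origin under its centre.
- spatula: Bystander: spatula lying flat, 240 mm long, black handle; origin at mid length on the bench.
- mould: Bystander: blue chocolate mould 135 x 275 x 22 mm, lying flat; origin under its centre.
- mug: Bystander: blue mug, 80 mm diameter, 90 mm high; origin under its centre.

How it is judged:
By the outcome, as a careful person would: the job done as asked, in the order asked, and still so for the second after the job is handed in, while the arm keeps its last pose, push and grip.
It also fails if it takes over 72 s, if anything falls off the work surface, if the arm or the gripper's body presses on something with over 40 N, if the wrist force passes 120 N, or if a joint passes its speed limit or range.

ROBOT

A 7-joint arm with a two-finger parallel gripper is mounted at the origin on the work surface. World frame = base frame: x ahead of the robot, y to its left, z up, the work surface at z = 0. Lengths are in mm, angles in rad, forces in N, time in s.
With the tool pointing down it reaches from about 425 to 950 mm from the base axis. Payload 4.7 kg.
Tool frame: the origin (TCP) lies at the very end of the fingers, on their centre line; the grasp point (between the pads) lies 19 mm behind it; y points along the fingers, x is the direction in which the jaws open and shut, and the axes are right-handed (so a half turn about y gives the same grasp; the last joint's range is limited). The gripper opens to 87 mm and grips with 3 to 60 N. Pads are 19 mm wide; open, the fingers measure 117 mm over their backs; the gripper's body (75 mm by 190 mm) begins 51 mm behind the grasp point.
Start: joints at [-1.374, 0.469, -0.049, 1.532, 0.024, 1.141, -0.082], TCP at [151.08, 657.894, 222.573] pointing down, gripper open.
Joint ranges: [-2.59, 2.59], [-0.33, 1.99], [-1.39, 1.29], [0.1, 2.45], [-1.04, 4.18], [0.21, 1.99], [-2.66, 2.66]. Speed limits (rad/s): [2.57, 2.57, 3.14, 3.14, 3.14, 3.14, 3.14].

INTERFACE

Orientations are given as a unit quaternion [x, y, z, w].
In Python, from station import arm, open_gripper, grab, status, cams, job gives the robot as it stands. Calls block until the motion is done:
- arm.move_pose(position, orientation): joint-space move of the TCP to a pose.
- arm.line_to(position, rotation=None, v=150, contact_N=None): straight line of the TCP; rotation=None keeps the orientation; v is the mean speed in mm/s. With contact_N (N) it stops when the force on the tool has changed by that much, and returns True; else False.
- arm.movej(angles): joint-space move.
- open_gripper() and grab(grip_force=None): open the fingers fully, or close them until they stop; grip_force is the grip in N (None keeps the last).
- arm.wait(seconds).
- arm.ik(position, orientation): joint angles nearest the present ones, or None.
- status.state(): the state.
- cams.grab_frame(name): name is "scene" or "top" or "wrist"; returns (picture, depth): 400x640x3 uint8, blue, green, red; 400x640 float32, mm along the optical axis (not along the pixel's ray), 0 where there is no reading.
- cams.get_calibration(name): a dict with "intrinsics" (3x3 intrinsics, pixels), "rvec" (rotation vector, rad) and "tvec" (3), from world to camera coordinates, as OpenCV has them. Camera axes: x right, y down, z forward; pixel columns grow to the right and rows downward; lengths in mm; the calibration is good to about 2 mm. A picture is of the moment at which its call begins: read the wrist's pose just before it. get_calibration takes no time and is no camera call; for the wrist camera it gives the pose at the moment of the call.
A pose or a line that the arm cannot do raises arm.IKError and nothing moves.
- job.finish_job(): hands the job in, once; it reports no verdict.
Trained networks look in the newest picture that a camera, given by its name, has taken for a name from the list of things; names that differ only in an ending like _2 or _b are one class to them, and where a whole thing is asked for, a point or a joint stands for the part that bears it (a point fixed in the world has none). Each returns a list of dicts, best first, with "conf" (0 to 1); they miss things now and then, are a little off and sometimes report something else, mostly with a low value. They report only what shows in the picture. A call takes as long as a camera call.
- cams.spot_in(camera, name): "point" ([column, row] in pixels, amid what is visible of it).
- cams.landmark_of(camera, name): "point" ([column, row] in pixels: a listed point, or the origin of a listed thing).
The state is a dict: "t": time; "joint_positions": joint angles; "joint_vel": joint speeds; "tau": joint torques, N m; "position": TCP position; "eef_rot": TCP orientation; "wrist_force": force on the tool from outside, world axes, zero at the start; "moment": the same for the moment, N m; "width": finger opening in mm.
Only numpy, scipy, OpenCV 4.12 (cv2) and the standard library are available. Lean on these libraries where they do the work, as an engineer would, in place of code of your own. Each camera call takes 0.05 s, during which the arm holds its last target. There are 200 camera calls.

## Working session

There is one attempt and no reset: what is moved stays moved. The work goes in short steps, each a Python script; the robot and the scene stay as the last script left them, time stands still between calls to the robot, and variables do not carry over. Pictures are saved under pics/ and viewed, about 8 in all and at most 12, crops included, and the job is handed in when it is done.

```bash
ls; mkdir -p pics; cat > h.py <<'E'
import numpy as np, cv2
from scipy.spatial.transform import Rotation as R
from station import arm, open_gripper, grab, status, cams, job
def cal(n):
    c=cams.get_calibration(n); K=np.array(c["intrinsics"],float); Rm=cv2.Rodrigues(np.array(c["rvec"],float))[0]; return K,Rm,np.array(c["tvec"],float).ravel()
def ray(n,uv,c=None):
    K,Rm,t=c or cal(n); d=np.linalg.inv(K)@np.array([uv[0],uv[1],1.]); return -Rm.T@t, Rm.T@d   # origin, dir (depth-scaled)
def at_depth(n,uv,z,c=None):
    o,d=ray(n,uv,c); return o+d*z
def at_height(n,uv,h,c=None):
    o,d=ray(n,uv,c); return o+d*(h-o[2])/d[2]
def tri(rays):
    A=np.zeros((3,3));b=np.zeros(3)
    for o,d in rays:
        d=d/np.linalg.norm(d);P=np.eye(3)-np.outer(d,d);A+=P;b+=P@o
    p=np.linalg.solve(A,b)
    return p,[float(np.linalg.norm(np.cross(p-o,d/np.linalg.norm(d)))) for o,d in rays]
def proj(n,p,c=None):
    K,Rm,t=c or cal(n); q=K@(Rm@np.array(p)+t); return q[:2]/q[2]
E
python3 - <<'E'
from h import *
np.set_printoptions(precision=1,suppress=True)
names="station tub_pour bore scoop_handle scoop_mouth scoop probe_head probe guide nib_jar bowl spatula mould mug".split()
ray_={}
for n in ["scene","top"]:
    im,d=cams.grab_frame(n); cv2.imwrite(f"pics/{n}0.png",im); np.save(f"pics/{n}0d.npy",d)
    print(n,"cam at",ray(n,(0,0))[0])
    for k in names:
        r=cams.landmark_of(n,k)
        if r: 
            uv=r[0]["point"]; ray_.setdefault(k,[]).append(ray(n,uv)); i,j=int(round(uv[1])),int(round(uv[0]))
            print(n,k,np.array(uv),round(r[0]["conf"],2), at_depth(n,uv,d[i,j]) if 0<=i<400 and 0<=j<640 else '')
for k,v in ray_.items():
    if len(v)>1: print(k,*tri(v))
s=status.state();print(s["t"],s["position"],s["eef_rot"],s["width"],s["wrist_force"])
E
```

```text
pics
scene cam at [1042.7 -344.1 1047.4]
scene station [321.  228.1] 0.83 [582.7   1.5  15.5]
scene tub_pour [302.7 221.7] 0.95 [533.1 -29.2  14. ]
scene bore [340.9 194. ] 0.97 [577.3  71.7 126.3]
scene scoop_handle [235.1 256.1] 0.57 [ 541.9 -251.2   67.8]
scene scoop_mouth [241.1 291.6] 0.83 [ 634.8 -287.1   63.2]
scene scoop [246. 300.] 0.88 [ 650.7 -286.5   36.4]
scene probe_head [235.1 261.8] 0.72 [ 557.4 -259.5   70. ]
scene probe [382.3 150.1] 0.49 [455.8 347.2   4.3]
scene guide [339.8 197.4] 0.9 [528.8 111.8  14.5]
scene bowl [408.2 232.2] 0.71 [738.9 202.3   8.9]
scene spatula [440.8 188. ] 0.73 [678.5 399.4  -1.2]
scene mould [358.7 293.9] 0.87 [803.7 -36.5  22.9]
scene mug [151.6 239.4] 0.83 [ 363.8 -411.6   64.7]
top cam at [ 366.1   21.3 1198.2]
top station [322.3 209.5] 0.56 [566.    7.8  10.8]
top tub_pour [337.7 204. ] 0.65 [584.2 -41.6  12.5]
top scoop_handle [409.1 213.1] 0.96 [ 548.  -257.5   68.1]
top scoop_mouth [418.7 179. ] 0.87 [ 666.2 -302.1   28.4]
top scoop [412.  187.1] 0.89 [ 632.4 -272.2   56.9]
top probe_head [199.9 238.6] 0.56 [452.9 335.9 193. ]
top
[... 549 characters left out ...]
2766]
scoop_mouth [ 648.5 -286.6   93.2] [2.544787967641999, 2.5447879676417995]
scoop [ 642.2 -284.3   13.3] [1.009596539358408, 1.0095965393583257]
probe_head [540.8  -2.4 326.2] [302.37783388711057, 302.3778338871107]
probe [454.9 345.9   3.8] [1.7683902142078156, 1.768390214207707]
guide [587.9  60.1 132.6] [0.5676105446341135, 0.5676105446341482]
bowl [738.8 205.7   5.9] [1.8176064918130996, 1.8176064918129025]
spatula [672.5 412.6 -18.9] [0.59895555741536, 0.5989555574153486]
mould [791.5 -23.  -26.2] [1.4505076951563143, 1.4505076951562714]
mug [ 314.9 -411.3  -11.4] [6.222002391320717, 6.2220023913208635]
1.5 [151.1 657.9 222.6] [-0.6 -0.4  0.4  0.6] 86.7908169837276 [-0.6  0.3 -0.3]
```

```bash
python3 - <<'E'
import cv2,numpy as np
a=cv2.imread("pics/scene0.png")[90:360,100:500];b=cv2.imread("pics/top0.png")[90:330,150:510]
a=cv2.resize(a,None,fx=2,fy=2);b=cv2.resize(b,None,fx=2,fy=2)
cv2.imwrite("pics/s0.png",a);cv2.imwrite("pics/t0.png",b)
E
```

```text
(no output)
```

View pics/s0.png

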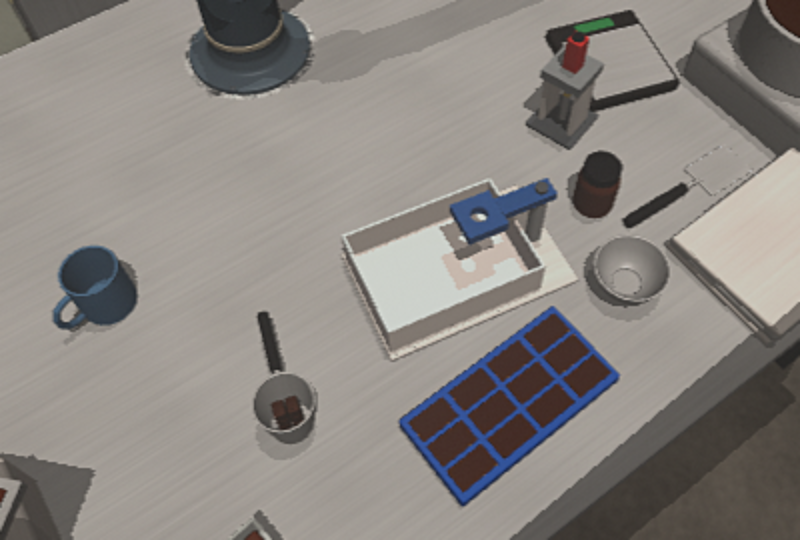

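View pics/t0.png

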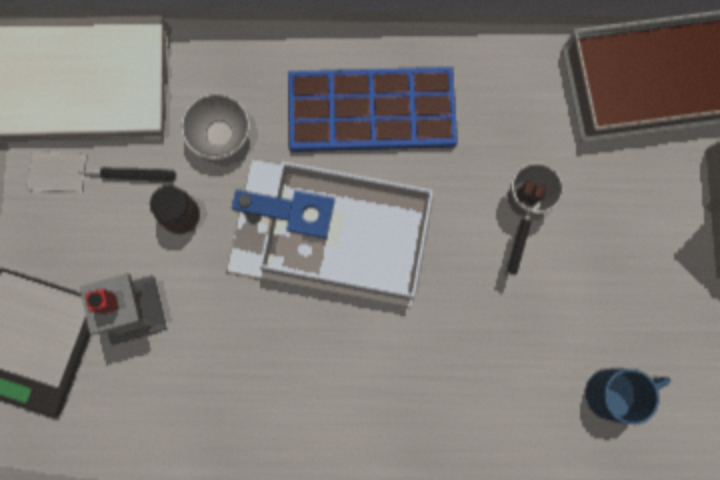

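Scene crop: the scoop cup with chunks is at full-image (242,292) with its handle at (235,261). The guide hole is at (340,198) and the red probe head at about (388,115). In the top view the hole is at (305,197) and the head at (200,240). The scene network's "probe_head" was wrong: it reported the scoop handle. Next I'll plan the IK offline.

```bash
cat > look.py <<'E'
from h import *
np.set_printoptions(precision=1,suppress=True)
def look(tag,names,n="wrist"):
    c=cal(n); im,d=cams.grab_frame(n); cv2.imwrite(f"pics/{tag}.png",im); np.save(f"pics/{tag}d.npy",d); out={}
    for k in names:
        r=cams.landmark_of(n,k)
        if r:
            uv=r[0]["point"]; out[k]=(c,uv); i,j=int(round(uv[1])),int(round(uv[0]))
            print(tag,k,np.array(uv),round(r[0]["conf"],2),at_depth(n,uv,d[i,j],c) if 0<=i<400 and 0<=j<640 else '')
    np.save(f"pics/{tag}c.npy",np.array(c,dtype=object),allow_pickle=True)
    return out
def both(A,B,n="wrist"):
    for k in A:
        if k in B: print("tri",k,*tri([ray(n,x[1],x[0]) for x in (A[k],B[k])]))
E
python3 - <<'E'
from look import *
N="bore guide tub_pour station scoop_handle scoop_mouth scoop".split()
r=rot(-.15,0,0,-1).as_quat()
arm.move_pose([600,20,330],r); s=status.state(); print(s["t"],s["position"])
A=look("wA",N)
arm.move_pose([570,-150,330],r); s=status.state(); print(s["t"],s["position"])
B=look("wB",N)
both(A,B)
cv2.imwrite("pics/wAB.png",np.vstack([cv2.imread("pics/wA.png")[100:400],cv2.imread("pics/wB.png")[100:400]]))
E
```

```text
4.275 [600.   21.2 329.7]
wA bore [286.8 198.3] 0.75 [550.2  76.6  14. ]
wA guide [285.9 194.3] 0.93 [556.9  76.7  14.9]
wA tub_pour [372.  184.8] 0.86 [552.1 -54.9  13.8]
wA station [329.4 175.7] 0.95 [575.3   7.   12.8]
wA scoop_handle [523.6 174.7] 0.81 [ 550.1 -250.4   65.1]
wA scoop_mouth [562.8 105.5] 0.69 [ 632.9 -295.9   64.3]
wA scoop [526.7 104.1] 0.64 [ 642.  -246.9   70.7]Traceback (most recent call last):
  File "<stdin>", line 5, in <module>
  File "look.py", line 10, in look
    np.save(f"pics/{tag}c.npy",np.array(c,dtype=object),allow_pickle=True)
                               ~~~~~~~~^^^^^^^^^^^^^^^^
ValueError: could not broadcast input array from shape (3,3) into shape (3,)
```

```bash
sed -i '/c.npy/d' look.py
python3 - <<'E'
from look import *
import pickle
N="bore guide tub_pour station scoop_handle scoop_mouth scoop".split()
r=rot(-.15,0,0,-1).as_quat()
cA=cal("wrist"); A={k:(cA,v) for k,v in dict(bore=[286.8,198.3],guide=[285.9,194.3],tub_pour=[372,184.8],station=[329.4,175.7],scoop_handle=[523.6,174.7],scoop_mouth=[562.8,105.5]).items()}
arm.move_pose([570,-150,330],r); s=status.state(); print(s["t"],s["position"])
B=look("wB",N)
both(A,B)
pickle.dump((cA,cal("wrist")),open("pics/cAB.pkl","wb"))
cv2.imwrite("pics/wAB.png",np.vstack([cv2.imread("pics/wA.png")[100:400],cv2.imread("pics/wB.png")[100:400]]))
E
```

```text
5.4 [ 570.2 -149.6  330. ]
wB bore [136.8 196. ] 0.73 [560.8 126.1  25.1]
wB guide [141.9 189.6] 0.92 [567.  122.9  12.7]
wB tub_pour [242.3 182.4] 0.85 [555.7 -32.1  15.3]
wB station [216.5 177.2] 0.87 [568.9   5.3  13.1]
wB scoop_handle [397.4 172.5] 0.61 [ 549.1 -253.1   69.1]
wB scoop_mouth [421.8 100.4] 0.68 [ 635.3 -291.8   62.7]
wB scoop [407.2  98.1] 0.61 [ 640.8 -273.6   63.5]
tri bore [582.9  58.7 134.2] [0.6530434488936979, 0.6530434488936271]
tri guide [584.9  60.9 117.6] [0.829748080958413, 0.8297480809583174]
tri tub_pour [567.9 -48.1  73.6] [0.3905410945830722, 0.3905410945827959]
tri station [571.2   6.2   8.3] [3.124221919393966, 3.124221919393971]
tri scoop_handle [ 547.2 -255.3   59.3] [0.4889757567606407, 0.48897575676078125]
tri scoop_mouth [ 635.1 -286.4   80. ] [0.908499170705074, 0.9084991707048886]
```

View pics/wAB.png

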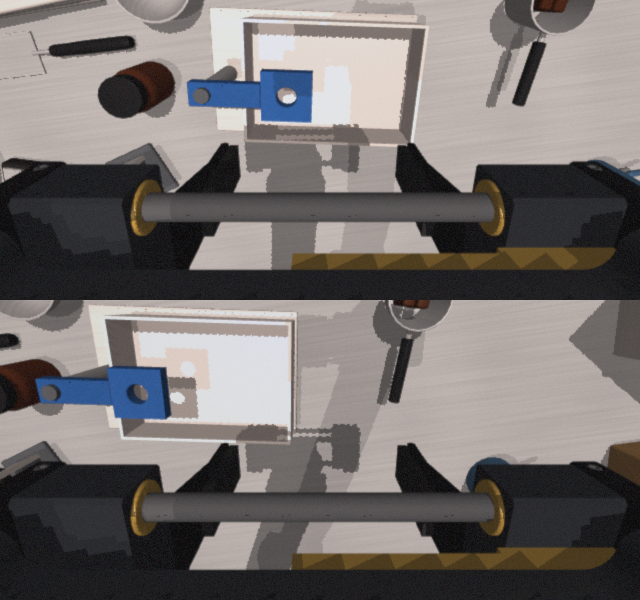

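Both wrist views agree: tub on the right of the guide, scoop handle at about (525,175) in A and (397,370) in the lower panel. Heights come out at 59 for the handle, 80 mouth, 134 bore and 74 rim, all consistent with the text. Now grasping the scoop.

```bash
cat > cfg.py <<'E'
from look import *
PSI=-.34; XS=np.array([np.cos(PSI),np.sin(PSI),0]); H=np.array([547.2,-255.3,62.]); G=H+5*XS; R0=.6
def sp(g,psi,roll): r=rot(psi,0,roll,-1); return tcp(g,r),r.as_quat()
YAW=-.14; XD=np.array([np.cos(YAW),np.sin(YAW),0]); YD=np.array([-np.sin(YAW),np.cos(YAW),0]); O=np.array([575.5,3.5,0])
def st(tag):
    s=status.state(); print(tag,round(s["t"],2),np.array(s["position"]),"w",round(s["width"],1),"F",np.array(s["wrist_force"])); return s
E
python3 - <<'E'
from cfg import *
p,q=sp(G,PSI,R0); a=R.from_quat(q).as_matrix()[:,1]
arm.move_pose(p-110*a,q); st("pre")
c=arm.line_to(p,v=120,contact_N=15); st(f"at {c}")
if not c:
    grab(55); st("grip")
    arm.line_to(p+[0,0,143],v=150); st("lift"); print(np.array(status.state()["joint_positions"]))
    im,_=cams.grab_frame("scene"); cv2.imwrite("pics/lift.png",cv2.resize(im[120:380,120:440],None,fx=2,fy=2))
    P,ps=O-58*YD,-.3
    qs=[]
    for th in np.linspace(0,2.3,8):
        g=P+[0,0,205]-92*np.array([np.cos(ps),np.sin(ps),0]); k=arm.ik(*sp(g,ps,R0-th)); qs.append(k); print(None if k is None else np.array(k))
E
```

```text
pre 6.82 [ 536.3 -304.3  138. ] w 86.9 F [0.6 0.8 1.1]
at False 7.88 [ 555.6 -247.8   46.9] w 86.6 F [ 0.5  0.3 -0. ]
grip 9.06 [ 555.6 -246.7   46.3] w 14.6 F [ 0.4  1.4 -0.1]
lift 10.16 [ 554.9 -246.3  188.1] w 14.4 F [-0.2 -0.1 -2.5]
[ 0.2  0.6  0.6  1.7 -0.9  1.4 -0.8]
[-0.2  0.3  0.6  2.1 -0.9  1.1 -0.9]
[-0.5  0.2  0.7  2.1 -0.5  0.9 -1.3]
[-0.7  0.2  0.8  2.  -0.1  0.9 -1.7]
[-0.9  0.4  0.9  2.   0.1  1.  -2. ]
[-1.   0.5  0.9  2.   0.2  1.2 -2.1]
[-1.1  0.8  0.9  1.9  0.3  1.3 -2.2]
[-1.1  1.   0.9  1.9  0.4  1.4 -2.3]
[-1.1  1.2  0.9  1.9  0.5  1.5 -2.3]
```

View pics/lift.png

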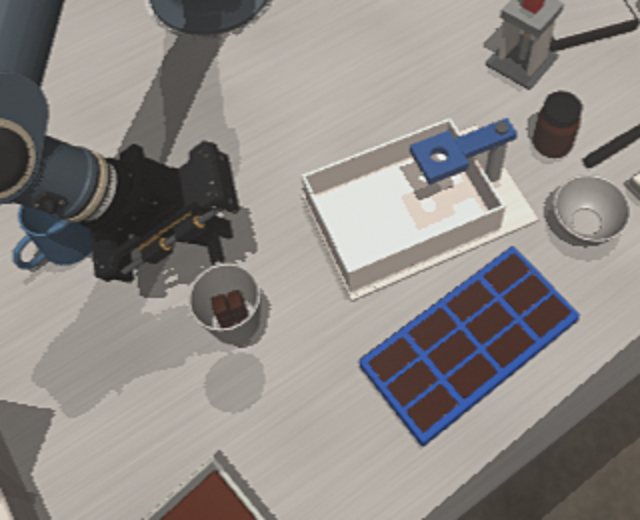

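Lifted level, with chunks in the cup at crop (225,300); tub clear. I'll pour with yaw about 0.05 so the wrist stays away from the jar and post.

```bash
cat > pour.py <<'E'
from cfg import *
import sys
PS=.05; P=O-58*YD; GP=P+[0,0,215]-92*np.array([np.cos(PS),np.sin(PS),0])
E
python3 - <<'E'
from pour import *
ths=[0,.6,1.2,1.6,1.9,2.2]
qs=[arm.ik(*sp(GP,PS,R0-t)) for t in ths]
for k in qs: print(None if k is None else np.array(k).round(2))
if all(k is not None for k in qs):
    p,q=sp(GP,PS,R0); arm.line_to(p,q,v=170); st("over")
    for a,b in zip(ths,ths[1:]):
        p,q=sp(GP,PS,R0-b); arm.line_to(p,q,v=19*(b-a)/(.7 if b<1.7 else .6)); s=st(f"roll {b}"); print(np.abs(s["joint_vel"]).max())
    arm.wait(.4); im,_=cams.grab_frame("scene"); cv2.imwrite("pics/pour.png",cv2.resize(im[120:380,160:480],None,fx=2,fy=2))
    print(np.array(status.state()["joint_positions"]).round(2))
E
```

```text
[-0.1  0.4  0.6  2.  -0.7  1.3 -0.7]
[-0.6  0.2  0.8  2.  -0.2  0.9 -1.3]
[-1.   0.3  0.8  2.1  0.5  1.  -2. ]
[-1.2  0.6  1.1  2.1  0.5  0.9 -2.1]
[-1.1  0.7  0.8  2.1  0.8  1.1 -2.5]
[-1.2  0.9  0.8  2.1  0.8  1.2 -2.6]
over 11.62 [475.3 -49.  199.2] w 14.4 F [ 0.3 -0.2 -1.6]
roll 0.6 12.47 [475.4 -59.1 196. ] w 14.2 F [ 0.4 -1.1 -2.2]
0.023032912986705865
roll 1.2 13.31 [476.  -70.5 199.5] w 14.1 F [-0.4 -0.4 -2.6]
0.01514754291003719
roll 1.6 14.15 [476.4 -75.2 205.1] w 14.3 F [ 0.3 -0.  -1.2]
0.011822559503922522
roll 1.9 14.9 [476.6 -77.1 210.3] w 14.7 F [ 0.5  0.1 -1.1]
0.016555192470839572
roll 2.2 15.65 [476.6 -77.7 216. ] w 14.4 F [ 0.4 -0.  -1.3]
0.016333352689285176
[-1.1  0.9  0.8  2.1  0.9  1.3 -2.6]
```

View pics/pour.png

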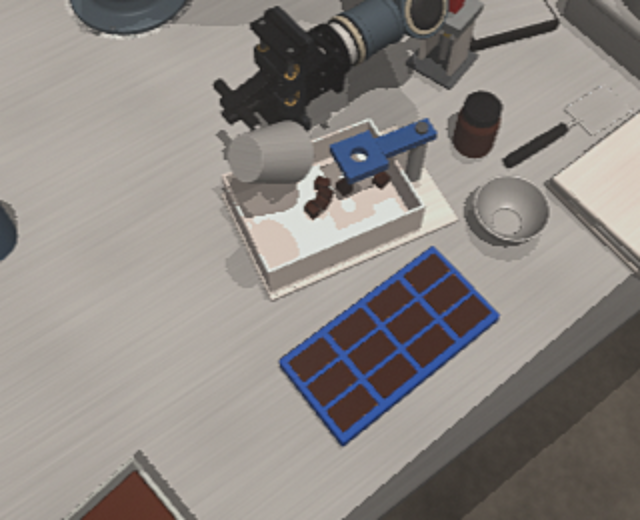

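The picture shows the scoop inverted over the tub, with at least five brown chunks lying in the tub around crop (313–382,180–208); a sixth may be hidden. Unrolling and checking the scoop's interior.

```bash
python3 - <<'E'
from pour import *
for a,b in zip([2.2,1.65,1.1,.55],[1.65,1.1,.55,0]):
    p,q=sp(GP,PS,R0-b); arm.line_to(p,q,v=19*.55/.55); s=st(f"roll {b}")
p,q=sp(G+[0,0,143],PSI,R0); arm.line_to(p,q,v=200); st("back")
ims=[]
for n,sl in (("top",np.s_[130:280,270:450]),("scene",np.s_[170:320,200:380])):
    im,d=cams.grab_frame(n); ims.append(cv2.resize(im[sl],None,fx=4,fy=4,interpolation=cv2.INTER_CUBIC)); 
    for k in range(1):
        L=cams.spot_in(n,"chunk0_mid"); print(n,[(np.array(x["point"]).round(),round(x["conf"],2)) for x in L])
cv2.imwrite("pics/chk.png",cv2.resize(np.vstack(ims),None,fx=.5,fy=.5) if 0 else np.vstack(ims)[:, :])
cv2.imwrite("pics/chk.png",cv2.resize(np.hstack(ims),(800,333)))
E
```

```text
roll 1.65 16.8 [475.9 -74.9 205.2] w 14.2 F [-1.   0.3 -2.1]
roll 1.1 17.5 [475.3 -67.1 197.2] w 14.6 F [ 0.  -0.5 -1.5]
roll 0.55 18.25 [474.9 -56.4 194.8] w 14.7 F [-0.6  1.  -2.1]
roll 0 18.98 [475.  -46.5 198.9] w 14.3 F [ 0.3  0.1 -1.4]
back 20.2 [ 555.5 -245.4  189.4] w 14.5 F [-0.5 -0.1 -2.2]
top []
scene []
```

View pics/chk.png

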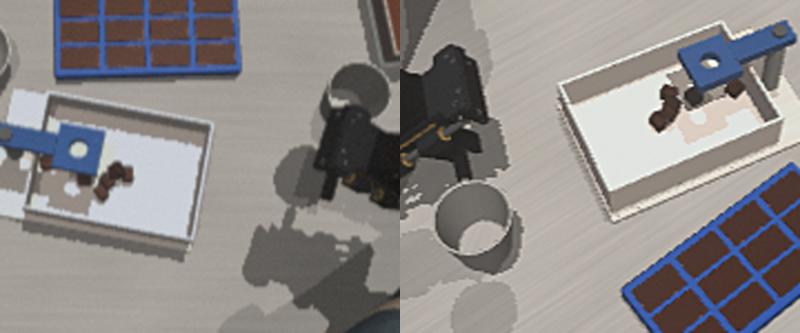

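Scene crop: the cup is empty at (475,235). The tub shows four chunks in the open half plus one by the guide arm; the sixth is probably under the guide plate. I'll set the scoop down now and check again without the gripper in the way.

```bash
python3 - <<'E'
from pour import *
p,q=sp(G,PSI,R0); a=R.from_quat(q).as_matrix()[:,1]
arm.line_to(p+[0,0,8],q,v=180); st("low")
c=arm.line_to(p+[0,0,-5],v=25,contact_N=4); st(f"down {c}")
open_gripper(); st("open")
s=status.state(); arm.line_to(np.array(s["position"])-130*a,v=200); st("away")
r=rot(0,0,0,-1).as_quat()
arm.move_pose([560,-60,330],r); st("mid")
ims=[]
for n,sl in (("top",np.s_[130:280,270:450]),("wrist",np.s_[60:360:2,320:640])):
    im,d=cams.grab_frame(n); cv2.imwrite(f"pics/af_{n}.png",im)
    L=cams.spot_in(n,"chunk0_mid"); print(n,[(np.array(x["point"]).round(),round(x["conf"],2)) for x in L])
im=cv2.imread("pics/af_top.png")[130:280,270:450]; w=cv2.imread("pics/af_wrist.png")[:260]
cv2.imwrite("pics/chk2.png",np.vstack([cv2.resize(w,(640,260)),cv2.resize(im,(384,320),interpolation=cv2.INTER_CUBIC)[:, :].copy() if 0 else cv2.copyMakeBorder(cv2.resize(im,(384,320),interpolation=cv2.INTER_CUBIC),0,0,0,256,cv2.BORDER_CONSTANT)]))
E
```

```text
low 21.3 [ 556.1 -247.6   55.3] w 14.9 F [-0.2  0.4 -1.6]
down True 21.73 [ 555.7 -246.2   44.8] w 14.5 F [ 0.2 -0.9  3.2]
open 23.07 [ 555.  -246.2   44.2] w 87.0 F [ 0.1  0.8 -0.6]
away 23.88 [ 530.4 -314.   150.6] w 87.0 F [-0.2  1.2 -0.1]
mid 25.1 [559.3 -61.2 329. ] w 87.1 F [-0.6  0.1  0. ]
top []
wrist []
```

View pics/chk2.png

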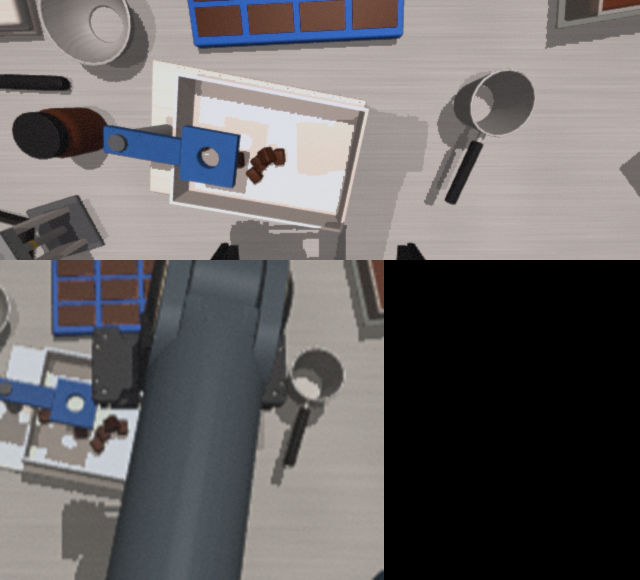

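The wrist view (upper part) shows the scoop upright and empty at about (495,100). Chunks in the tub are a clump of four at about (265,160), one by the plate edge (241,160) and one near the post end at (45,415) in the lower crop, so six. Now the probe and a refined bore.

```bash
python3 - <<'E'
from cfg import *
r=rot(-.1,0,0,-1).as_quat()
N=["probe_head","bore","guide"]
A=look("pA0",["bore","guide"])
arm.move_pose([470,250,370],r); st("pA"); A2=look("pA",N); print([(np.array(x["point"]).round(1),round(x["conf"],2)) for x in cams.spot_in("wrist","probe_head")])
both(A,A2)
arm.move_pose([455,330,330],r); st("pB"); B=look("pB",N); print([(np.array(x["point"]).round(1),round(x["conf"],2)) for x in cams.spot_in("wrist","probe_head")])
both(A2,B)
a,b=(cv2.imread(f"pics/{k}.png") for k in("pA","pB"))
cv2.imwrite("pics/pAB.png",np.hstack([cv2.resize(b[60:300,200:440],(600,600))]))
E
```

```text
pA0 bore [208.  157.2] 0.97 [565.6 100.1  13.4]
pA0 guide [213.  156.3] 0.58 [567.   92.5  13.7]
pA 26.68 [470.7 248.5 370. ] w 87.1 F [ 0.7 -0.  -0.4]
pA probe_head [238.9 200.1] 0.72 [460.6 336.5 190.8]
pA bore [474.5  59.8] 0.68 [589.3   3.8  12.2]
pA guide [465.2  62.2] 0.88 [587.3  18.   13.9]
[(array([241.5, 206.6]), 0.97)]
tri bore [583.1  59.3 132.7] [2.0735486856952927, 2.073548685695416]
tri guide [581.9  60.5 112.2] [0.9400917305127301, 0.9400917305128794]
pB 27.38 [454.4 331.  328.8] w 87.1 F [ 0.4 -0.3  0.7]
pB probe_head [303.5 190. ] 0.78 [459.7 343.8 193.8]
pB bore [574.1  25.2] 0.7 [600.  -22.4  14.1]
pB guide [564.1  28.4] 0.63 [597.3  -9.3  14.7]
[(array([305. , 192.8]), 0.61)]
tri probe_head [450.4 346.4 155.8] [0.6630710286345041, 0.6630710286344723]
tri bore [584.3  52.5 118.1] [2.2159245869814166, 2.2159245869816027]
tri guide [582.3  64.4 120.8] [1.8763601131509369, 1.8763601131509215]
```

View pics/pAB.png

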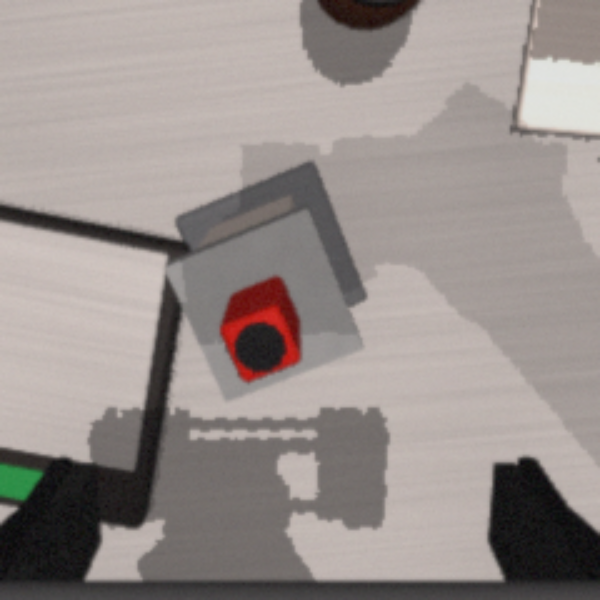

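Crop: the probe's red head is upright in its stand, top face centred near (260,343), i.e. full-image (304,197), with edges turned about 22° relative to the image. I'll get the yaw and centre from the top face.

```bash
python3 - <<'E'
from cfg import *
c=cal("wrist")
im=cv2.imread("pics/pB.png"); h=im.astype(int)
sub=np.zeros(im.shape[:2],bool); sub[160:225,270:335]=1
print("values bright/dark", im[194,294], im[180,302], im[208,314])
red=(h[...,2]-h[...,1]>60)&sub
top=(h[...,2]>150)&red
m=top.astype(np.uint8); cs,_=cv2.findContours(m,cv2.RETR_EXTERNAL,cv2.CHAIN_APPROX_NONE); hull=cv2.convexHull(np.vstack(cs))
box=cv2.boxPoints(cv2.minAreaRect(hull)); print(m.sum(),box)
W=np.array([at_height("wrist",b,190,c)[:2] for b in box]); print("corners",W,"centre",W.mean(0))
for i in range(4):
    e=W[(i+1)%4]-W[i]; print(np.linalg.norm(e).round(1), (np.arctan2(e[1],e[0])%(np.pi/2)).round(3))
# world-space rect of the hull
H2=np.array([at_height("wrist",p[0],190,c)[:2] for p in hull],np.float32); print("world rect",cv2.minAreaRect(H2))
# stand top plane yaw
st_=np.array([[170,265],[308,210],[363,345],[228,398]])*240/600+[200,60]
S=np.array([at_height("wrist",p,130,c)[:2] for p in st_]); print("stand",S,S.mean(0))
for i in range(4):
    e=S[(i+1)%4]-S[i]; print(np.linalg.norm(e).round(1), (np.arctan2(e[1],e[0])%(np.pi/2)).round(3))
for psi in(.28,.28-np.pi/2,.28+np.pi/2):
  for f in (1,-1):
    r=rot(psi,0,0,f).as_quat(); k=[arm.ik(p,r) for p in([453,341,141],[453,341,281],[583,59,281],[583,59,201])]; print(psi,f,[None if x is None else np.array(x)[[0,4,6]].round(1) for x in k])
E
```

```text
values bright/dark [ 27  31 170] [ 14  19 112] [140 142 148]
258 [[287.5 190.4]
 [310.6 180.8]
 [320.2 203.8]
 [297.1 213.5]]
corners [[461.2 358. ]
 [468.4 334.8]
 [444.5 327.9]
 [436.9 351.6]] centre [452.7 343.1]
24.3 0.3
24.9 0.279
24.9 0.31
25.2 0.257
world rect ((452.8511962890625, 343.02667236328125), (24.880332946777344, 24.476987838745117), 16.02681541442871)
stand [[476.4 383.6]
 [494.5 319.1]
 [429.9 299.6]
 [410.2 365.6]] [452.7 342. ]
67.0 0.274
67.5 0.293
68.8 0.29
68.6 0.266
0.28 1 [array([0.1, 0.7, 0.5]), array([0.1, 0.5, 0.7]), array([0.6, 0.5, 1.2]), array([0.6, 0.6, 1.1])]
0.28 -1 [array([-1.1, -0.2, -1.8]), array([-1.1, -0.1, -1.9]), array([-0.7, -0.2, -1.3]), array([-0.7, -0.3, -1.2])]
-1.2907963267948965 1 [array([-0.9, -0.1, -0.3]), array([-0.9, -0.1, -0.4]), array([-0.5, -0.1,  0.2]), array([-0.5, -0.2,  0.3])]
-1.2907963267948965 -1 [array([0.1, 0.7, 2.1]), array([0.1, 0.5, 2.3]), array([-1. , -0.4, -2.6]), array([-0.8, -0.4, -2.6])]
1.8507963267948966 1 [array([0.1, 0.7, 2.1]), array([0.1, 0.5, 2.3]), array([-1. , -0.4, -2.6]), array([-0.8, -0.4, -2.6])]
1.8507963267948966 -1 [array([-0.9, -0.1, -0.3]), array([-0.9, -0.1, -0.4]), array([-0.5, -0.1,  0.2]), array([-0.5, -0.2,  0.3])]
```

```bash
python3 - <<'E'
from cfg import *
r=rot(.28,0,0,-1); q=r.as_quat()
arm.move_pose([452.8,343,255],q); st("pre")
c=arm.line_to([452.8,343,141],v=130,contact_N=12); st(f"at {c}")
if not c:
    grab(40); s=st("grip")
    p=np.array(s["position"]); arm.line_to([p[0],p[1],290],v=130); st("lift")
    arm.wait(.2); c=cal("wrist"); B=look("hold",["probe_head","probe_band","probe","bore"]); 
    S=look("holds",["probe_head","probe_band","probe","bore"],"scene")
    for k in B:
        if k in S: print("tri",k,*tri([ray("wrist",B[k][1],c),ray("scene",S[k][1])]))
    cv2.imwrite("pics/hold2.png",np.hstack([cv2.imread("pics/hold.png")[:,140:540],cv2.resize(cv2.imread("pics/holds.png")[60:260,280:480],(400,400))]))
E
```

```text
pre 28.08 [453.5 342.5 255.6] w 87.5 F [0.4 0.3 0.5]
at False 29.11 [453.5 343.4 142. ] w 86.9 F [-0.5  0.7 -0.1]
grip 30.12 [452.8 343.1 141. ] w 25.6 F [0.1 0.7 0.2]
lift 31.43 [452.3 342.8 289.1] w 26.1 F [-0.4 -0.  -1.3]
hold probe_head [319.8 278.8] 0.71 [463.9 345.7 328.7]
hold probe_band [313.  219.2] 0.56 [454.6 347.3 231.4]
hold probe [316.3 197.6] 0.93 [456.  345.4 179.1]
hold bore [635.2 139. ] 0.77 [586.9  50.3 121.6]
holds probe_head [394.4  77.9] 0.74 [514.1 267.4 385.5]
holds probe_band [388.8  99.3] 0.74 [450.1 336.  231.2]
holds probe [317.1 225.7] 0.72 [578.   -9.1  33.8]
holds bore [340.7 194.2] 0.62 [578.   70.4 127.2]
tri probe_head [450.3 341.6 305.2] [0.3307302780723642, 0.3307302780724023]
tri probe_band [446.9 344.9 220.9] [3.8731937805191072, 3.8731937805190166]
tri probe [ 181.   269.9 -816.5] [7.05398668576524, 7.053986685765166]
tri bore [583.9  65.7 138. ] [0.447290717044519, 0.44729071704461826]
```

View pics/hold2.png

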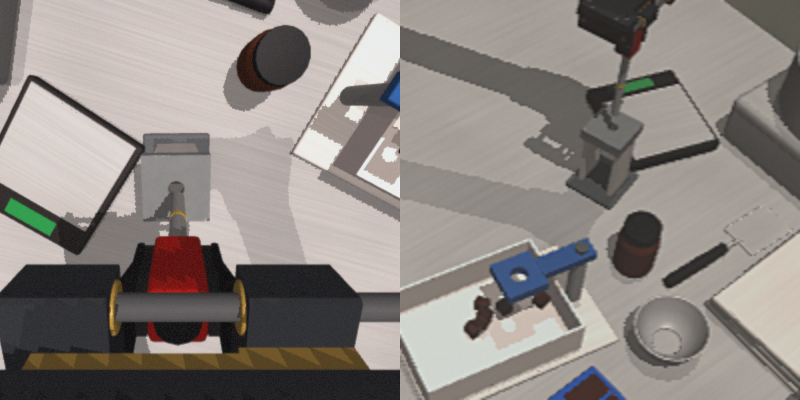

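Wrist view: the head is gripped squarely, with the stem running from (318,237) to its tip at about (316,187) in the full image. Scene: the probe is free above the stand. I'll fit the stem axis from depth and refine the bore from the guide's hole in several views.

```bash
python3 - <<'E'
from cfg import *
import pickle
s=status.state(); T=R.from_quat(s["eef_rot"]).as_matrix(); p0=np.array(s["position"]); print("tool axes\n",T.round(3))
for n,tag in(("wrist","hold"),("scene","holds")):
    K,Rm,t=cal(n); d=np.load(f"pics/{tag}d.npy"); v,u=np.mgrid[0:400,0:640]
    X=(np.linalg.inv(K)@np.stack([u.ravel(),v.ravel(),np.ones(u.size)])*d.ravel()).T; X=(X-t)@Rm; 
    L=(X-p0)@T; ok=(d.ravel()>0)&(np.abs(L[:,0])<14)&(np.abs(L[:,2])<14)&(L[:,1]>20)&(L[:,1]<128)
    L=L[ok]; print(n,len(L))
    for a,b in((20,47),(47,74),(74,101),(101,128)):
        m=(L[:,1]>=a)&(L[:,1]<b)
        if m.sum()>2: print(a,b,m.sum(),"jaw x",np.median(L[m,0]).round(2),"z",np.median(L[m,2]).round(2))
    C=-Rm.T@t; dd=(C-p0)@T; print("cam dir in tool", (dd/np.linalg.norm(dd)).round(2))
# image edges of the stem in the wrist picture
g=cv2.imread("pics/hold.png"); K,Rm,t=cal("wrist")
print(K)
for L in ([0,11,0],[0,71,0],[0,131,0],[0,131,-6],[0,131,6]):
    print(L,proj("wrist",p0+T@np.array(L,float)).round(1),proj("scene",p0+T@np.array(L,float)).round(1))
cv2.imwrite("pics/stem.png",cv2.resize(np.hstack([g[170:250,276:356],cv2.imread("pics/holds.png")[60:140,350:430]]),None,fx=5,fy=5,interpolation=cv2.INTER_CUBIC))
E
```

```text
tool axes
 [[ 0.3  0.   1. ]
 [-1.   0.   0.3]
 [-0.  -1.   0. ]]
wrist 637
20 47 192 jaw x -0.44 z 3.76
47 74 198 jaw x -0.77 z 3.66
74 101 139 jaw x -0.8 z 3.57
101 128 108 jaw x 0.03 z 3.53
cam dir in tool [-0.  -0.9  0.5]
scene 118
20 47 32 jaw x 4.21 z 0.39
47 74 31 jaw x 4.17 z 1.15
74 101 29 jaw x 5.18 z 1.01
101 128 26 jaw x 4.05 z 0.48
cam dir in tool [ 0.7 -0.6  0.3]
[[324.2   0.  317.4]
 [  0.  324.2 205.3]
 [  0.    0.    1. ]]
[0, 11, 0] [318.3 251.8] [394.   85.8]
[0, 71, 0] [318.  217.2] [390.6 102. ]
[0, 131, 0] [317.9 195.6] [387.6 116.9]
[0, 131, -6] [317.9 201.7] [385.9 116. ]
[0, 131, 6] [317.9 189.4] [389.3 117.8]
```

View pics/stem.png

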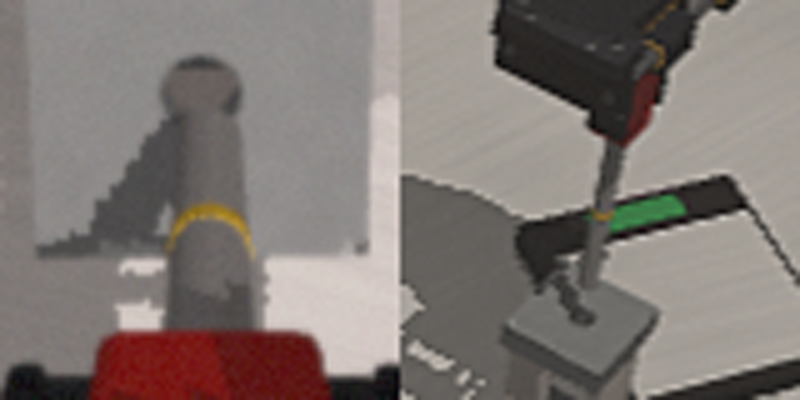

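Depth from both cameras puts the stem axis at about (−0.4, −1.1) mm in the tool's (x, z), without tilt. The stem is in the left half of the picture, with the yellow band at (318,212) in the full image. Next I'll look straight down the bore from a standoff pose.

```bash
python3 - <<'E'
from cfg import *
r=rot(.28,0,0,-1); q=r.as_quat(); xs=np.array([np.cos(.28),np.sin(.28),0])
p=np.array(status.state()["position"]); arm.line_to([p[0],p[1],306],v=100)
arm.line_to(np.array([583,59,306])-84*xs,q,v=200); arm.wait(.3); st("standoff")
P=np.mean([status.state()["position"] for _ in range(5)],0); print("mean pos",P)
c=cal("wrist"); B=look("bore",["bore","guide","probe_band","probe"]); o=ray("wrist",(0,0),c)[0]; print("cam",o)
im=cv2.imread("pics/bore.png"); h=im.astype(int); blue=((h[...,0]-h[...,2])>40).astype(np.uint8)
cs,hi=cv2.findContours(blue,cv2.RETR_CCOMP,cv2.CHAIN_APPROX_NONE)
for k,ct in enumerate(cs):
    if hi[0][k][3]>=0 and cv2.contourArea(ct)>100:
        e=cv2.fitEllipse(ct); print("hole",e, at_height("wrist",e[0],130,c),at_height("wrist",e[0],122,c))
    elif hi[0][k][3]<0 and cv2.contourArea(ct)>500: print("blue",cv2.contourArea(ct),cv2.boundingRect(ct))
u,v=proj("wrist",[583,59,130],c).astype(int); print(u,v)
cv2.imwrite("pics/boreC.png",cv2.resize(im[max(0,v-60):v+140,u-80:u+120],(800,800)) [:600])
E
```

```text
standoff 34.44 [502.2  36.2 306. ] w 25.7 F [-1.1 -0.1 -1.6]
mean pos [502.2  36.2 306. ]
bore guide [317.  101.4] 0.65 [583.2  60.6  14.8]
bore probe_band [314.9 220. ] 0.56 [505.7  39.5 252.6]
bore probe [320.3 198.6] 0.92 [506.9  35.4 199.5]
cam [582.7  59.9 468.1]
blue 6525.5 (204, 29, 154, 113)
hole ((316.5870666503906, 99.9673080444336), (24.90640640258789, 26.030385971069336), 166.55963134765625) [584.3  61.2 130. ] [584.3  61.2 122. ]
hole ((224.28953552246094, 52.05731201171875), (20.205339431762695, 23.21639633178711), 146.35597229003906) [601.6 157.5 130. ] [602.  159.8 122. ]
blue 2118.5 (368, 0, 177, 42)
318 101
```

View pics/boreC.png

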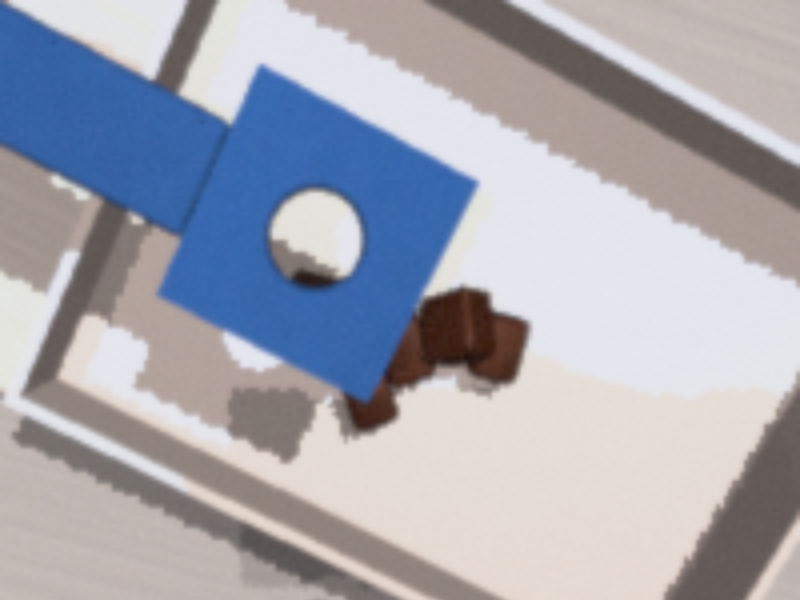

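Straight down the bore: the hole is centred at full-image (316.6,100), which is (584.3,61.2) in the world, and there are clustered chunks in the tub. Hovering just above the hole and checking relative alignment in the scene and wrist pictures.

```bash
cat > rel.py <<'E'
from cfg import *
r=rot(.28,0,0,-1); q=r.as_quat(); T=r.as_matrix()
def stem(n,d,c,p0,lo,hi):
    K,Rm,t=c; v,u=np.mgrid[0:400,0:640]
    X=(np.linalg.inv(K)@np.stack([u.ravel(),v.ravel(),np.ones(u.size)])*d.ravel()).T; X=(X-t)@Rm
    L=(X-p0)@T; L=L[(d.ravel()>0)&(np.abs(L[:,0])<14)&(np.abs(L[:,2])<14)&(L[:,1]>lo)&(L[:,1]<hi)]
    w=((-Rm.T@t)-p0)@T; f=np.array([w[0],w[2]]); f/=np.linalg.norm(f)
    # circle of radius 6 fitted to the facing surface
    from scipy.optimize import least_squares
    Q=L[:,[0,2]]; o=least_squares(lambda c:np.hypot(*(Q-c).T)-6,Q.mean(0)-5*f,loss="soft_l1").x
    return o,len(Q)
def bright_hole(im,h=130,n="scene",c=None,th=0):
    x=im.astype(int); m=(((x[...,0]-x[...,2])>40)&(x[...,0]>th)).astype(np.uint8)
    cs,hi=cv2.findContours(m,cv2.RETR_CCOMP,cv2.CHAIN_APPROX_NONE); out=[]
    for k,ct in enumerate(cs):
        if hi[0][k][3]>=0 and len(ct)>=6 and cv2.contourArea(ct)>20:
            e=cv2.fitEllipse(ct); out.append((np.round(e[0],1),np.round(e[1],1),at_height(n,e[0],h,c)[:2]))
    return out
E
python3 - <<'E'
from rel import *
im=cv2.imread("pics/holds.png"); 
for th in(0,100,120,140): print("scene hole th",th,bright_hole(im,th=th))
print(im[192:198,334:348,0])
d=np.load("pics/bored.npy"); print("wrist stem @standoff",stem("wrist",d,cal("wrist"),np.array([502.3,35.9,306]),20,128))
arm.line_to([585.2,60.6,275],q,v=130); arm.wait(.3)
P=np.mean([status.state()["position"] for _ in range(5)],0); st("hover")
for n in("wrist","scene","top"):
    c=cal(n); im,d=cams.grab_frame(n); cv2.imwrite(f"pics/hov_{n}.png",im); 
    try:
        o,k=stem(n,d,c,np.array([585.2,60.6,275]),20,122); print(n,"stem in tool",o,k,"axis world",np.array([585.2,60.6])+(T@[o[0],0,o[1]])[:2])
    except Exception as e: print(n,e)
w=cv2.imread("pics/hov_wrist.png")[160:240,276:356]; s=cv2.imread("pics/hov_scene.png"); u,v=proj("scene",[584,61,140]).astype(int); s=s[v-40:v+40,u-40:u+40]
cv2.imwrite("pics/hov.png",cv2.resize(np.hstack([w,s]),(800,400),interpolation=cv2.INTER_CUBIC)); print(u,v)
E
```

```text
scene hole th 0 [(array([335.5, 323.4]), array([16.7, 28.6]), array([ 852.2, -154.8])), (array([325.5, 311.1]), array([16.1, 28.2]), array([ 816.2, -156.4])), (array([355.5, 307.4]), array([16.2, 27.4]), array([849.6, -95. ])), (array([316. , 299.2]), array([15.6, 27.5]), array([ 780.7, -157.8])), (array([345.7, 295.5]), array([15.7, 26.9]), array([814. , -95.9])), (array([374.5, 292.3]), array([15.9, 26.2]), array([847.4, -35.8])), (array([335.9, 284.1]), array([15.3, 26.5]), array([778.1, -97.6])), (array([364.3, 280.9]), array([15.5, 25.7]), array([811.3, -37.5])), (array([392.9, 277.6]), array([15.9, 25.9]), array([844.8,  24. ])), (array([354.3, 270. ]), array([15.1, 25.7]), array([775.5, -39.4])), (array([382.6, 266.6]), array([15.2, 24.7]), array([808.7,  22.4])), (array([372.9, 256.1]), array([14.8, 24.9]), array([773.2,  21.3])), (array([339.2, 197.1]), array([ 8.3, 10. ]), array([584.6,  60. ]))]
scene hole th 100 [(array([335.5, 323.5]), array([16.7, 28.6]), array([ 852.3, -154.8])), (array([325.5, 311.1]), array([16.1, 28.3]), array([ 816.2, -156.5])), (array([355.7, 307.
[... 2618 characters left out ...]
131 131 131 134]
 [133 132 102  70  72  71  69  75 104 132 135 131 131 132]
 [132 113  66  70  71  69  68  65  68  98 127 133 131 133]
 [127  93  66  81 104  98  82  50  49  76 128 133 133 132]
 [120  87 105 126 166 230 227 204 108  53 106 134 132 129]]
wrist stem @standoff (array([-0.4, -1.6]), 635)
hover 35.85 [585.   60.5 275.4] w 25.6 F [ 0.3  0.6 -1.9]
wrist stem in tool [-0.5 -1.8] 611 axis world [583.4  60.6]
scene stem in tool [-0.5 -1.5] 108 axis world [583.6  60.6]
top Initial guess is outside of provided bounds
339 194rel.py:10: RuntimeWarning: Mean of empty slice.
  Q=L[:,[0,2]]; o=least_squares(lambda c:np.hypot(*(Q-c).T)-6,Q.mean(0)-5*f,loss="soft_l1").x
  ret = um.true_divide(
```

View pics/hov.png

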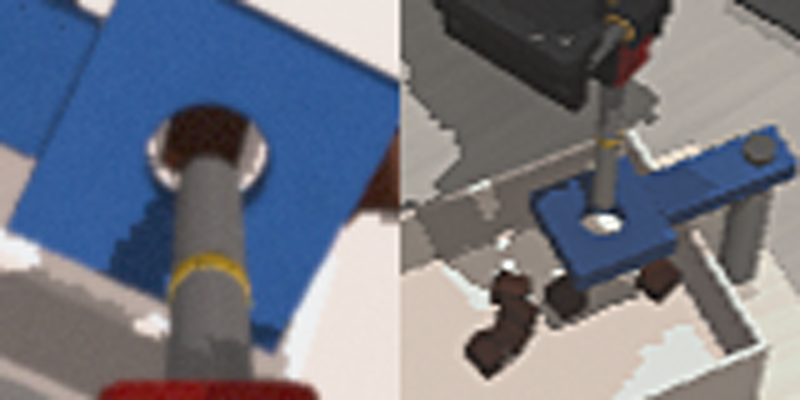

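Wrist crop: the stem ends centred over the hole, with the hole rim at about (207,150) and the tip at (207,165). Scene crop: the tip is above the hole at (603,220). The relative error is under 1 mm, so I'll apply a small correction, derive the band height and lower.

```bash
python3 - <<'E'
from rel import *
P0=np.array([585.2,60.6,275])
# band height from yellow pixels intersected with the facing stem surface
for n in("wrist","scene"):
    im=cv2.imread(f"pics/hov_{n}.png").astype(int); c=cal(n)
    u0,v0=proj(n,P0+T@[-.5,71,-1.6],c)
    m=np.zeros(im.shape[:2],bool); k=18 if n=="wrist" else 8; m[int(v0)-k:int(v0)+k,int(u0)-k:int(u0)+k]=1
    m&=(np.minimum(im[...,1],im[...,2])-im[...,0]>(50 if n=="wrist" else 25)); vs,us=np.nonzero(m)
    o,_=ray(n,(0,0),c); f=((o-P0)@T)[[0,2]]; f/=np.linalg.norm(f); S=P0+T@[-.5+6*f[0],0,-1.6+6*f[1]]; nn=T@[f[0],0,f[1]]
    # central strip
    ys=[]
    for u,v in zip(us,vs):
        if n=="wrist" and abs(u-u0)>2: continue
        o,d=ray(n,(u,v),c); X=o+d*((S-o)@nn)/(d@nn); ys.append((X-P0)@T[:,1])
    print(n,len(ys),"band along tool y",np.mean(ys) if ys else None,np.ptp(ys) if ys else None)
for _ in range(4): s=st("now")
b=np.array([585.6,61.0])
arm.line_to([*b,240],q,v=60,contact_N=6); s=st("half")
c=arm.line_to([*b,203],q,v=40,contact_N=5); arm.wait(.3); st(f"low {c}")
ims=[]
for n in("wrist","scene"):
    cc=cal(n); im,d=cams.grab_frame(n); cv2.imwrite(f"pics/low_{n}.png",im); np.save(f"pics/low_{n}d.npy",d)
    try: o,k=stem(n,d,cc,np.array([*b,203]),20,68); print(n,"stem",o,k,"world",b+(T@[o[0],0,o[1]])[:2])
    except Exception as e: print(e)
w=cv2.imread("pics/low_wrist.png")[170:250,276:356]; s=cv2.imread("pics/low_scene.png")[164:224,309:369]
cv2.imwrite("pics/low.png",np.hstack([cv2.resize(x,(400,400),interpolation=cv2.INTER_CUBIC) for x in(w,s)]))
E
```

```text
wrist 10 band along tool y 70.5021463729595 4.731957576502992
scene 7 band along tool y 67.81125224614655 14.065597573258515
now 36.0 [585.1  60.6 275.2] w 25.8 F [ 0.   0.1 -1.5]
now 36.0 [585.1  60.6 275.2] w 25.8 F [ 0.   0.1 -1.5]
now 36.0 [585.1  60.6 275.2] w 25.8 F [ 0.   0.1 -1.5]
now 36.0 [585.1  60.6 275.2] w 25.8 F [ 0.   0.1 -1.5]
half 36.73 [585.8  60.9 240.1] w 26.0 F [ 0.  -0.1 -1.8]
low False 38.11 [585.7  61.  203.1] w 25.9 F [-0.7  0.1 -1.4]
wrist stem [-0.5 -1.5] 345 world [584.  61.]
scene stem [-0.3 -1.3] 40 world [584.2  60.9]
```

```bash
python3 - <<'E'
from rel import *
b=np.array([585.5,61.0]); P0=np.array([*b,201.])
c=arm.line_to(P0,q,v=15,contact_N=5); arm.wait(.5); s=st(f"final {c}")
c=cal("wrist"); im,d=cams.grab_frame("wrist"); cv2.imwrite("pics/fin_wrist.png",im); h=im.astype(int)
o,_=stem("wrist",d,c,P0,20,66); print("stem",o,b+(T@[o[0],0,o[1]])[:2])
lo,_=stem("wrist",d,c,P0,20,40); hi,_=stem("wrist",d,c,P0,45,66); print("tilt mm/25mm",hi-lo)
v,u=np.mgrid[0:400,0:640]; K,Rm,t=c
X=((np.linalg.inv(K)@np.stack([u.ravel(),v.ravel(),np.ones(u.size)])*d.ravel()).T-t)@Rm
blue=((h[...,0]-h[...,2])>40).ravel(); near=np.hypot(X[:,0]-584,X[:,1]-61); m=blue&(d.ravel()>0)&(near>14)&(near<26)
print("plate top z by wrist",np.median(X[m,2]),m.sum())
u0,v0=proj("wrist",P0+T@[-.5,71,4.4],c); yel=(np.minimum(h[...,1],h[...,2])-h[...,0]>50); vs,us=np.nonzero(yel[int(v0)-15:int(v0)+15,int(u0)-2:int(u0)+3]); 
S=P0+T@[-.5,0,4.4]; z=[]
for a,bb in zip(us+int(u0)-2,vs+int(v0)-15):
    oo,dd=ray("wrist",(a,bb),c); z.append((oo+dd*((S-oo)@T[:,2])/(dd@T[:,2]))[2])
print("band z mean/min/max",np.mean(z),np.min(z),np.max(z),len(z))
# hole edges beside the stem: first blue pixel each side on the row of the hole centre
uc,vc=proj("wrist",[*(b+(T@[o[0],0,o[1]])[:2]),130],c); 
for row in range(int(vc)-4,int(vc)+5,2):
    B=np.nonzero((h[row,:,0]-h[row,:,2])>40)[0]; l=B[B<uc].max(); r_=B[B>uc].min(); print(row,"centre",uc.round(1),"gap edges",l,r_,"mid",(l+r_)/2)
print(np.array(status.state()["joint_vel"]).round(3))
L=cams.landmark_of("scene","scoop_handle")
E
```

```text
final False 38.99 [585.5  61.  201. ] w 26.0 F [ 0.2 -0.5 -1.5]
stem [-0.5 -1.6] [583.8  61. ]
tilt mm/25mm [0. 0.]
plate top z by wrist 130.0219327764877 1861
band z mean/min/max 129.954882134723 128.1871859730856 132.87718448425585 12
215 centre 317.4 gap edges 302 333 mid 317.5
217 centre 317.4 gap edges 302 333 mid 317.5
219 centre 317.4 gap edges 303 332 mid 317.5
221 centre 317.4 gap edges 304 332 mid 318.0
223 centre 317.4 gap edges 304 332 mid 318.0
[ 0.  0. -0.  0. -0. -0. -0.]
```

```bash
python3 -c "
from station import job,status
job.finish_job(); print(status.state()['t'])"
```

```text
the job is handed in; nothing more can be done
the job is handed in; nothing more can be done
```

I tipped all six chunks into the tub and stood the scoop back upright, empty, where it had been. I then lowered the probe into the guide and handed the job in at about 39 s, still holding it there.

**Last checks:**
- **Band:** the yellow band measured 129.95 mm high against the guide's top face at 130.0 mm, both from the wrist camera.
- **Centring:** the stem axis was at (583.8, 61.0). The hole measured (584.3, 61.2) in the wrist view and (583.3, 60.8) in the scene view, so it was centred to within about 1 mm of a 6 mm gap.
- **Upright and still:** no tilt was measurable and the joint speeds were zero. No contact force showed while lowering.

**Checks that failed or disagreed:**
- **Band in the scene view:** its height estimate was about 3 mm off, from only a few pixels, so I did not use it.
- **Networks:** they found no chunks in any picture, so I counted them by eye, and the sixth showed only through the hole. One probe head report was really the scoop handle.
- **Last picture:** the final viewed picture was refused because the 12-picture limit was reached. The end state was therefore checked by numbers only.

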